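Reset and re-lock the grind adjuster of a coffee grinder

ROBOT

A 6-joint arm with a two-finger parallel gripper is mounted at the origin on a cart in front of the work surface, level with it; the furniture and walls round the work are solid. World frame = base frame: x ahead of the robot, y to its left, z up, the work surface at z = 0. Lengths are in m, angles in rad, forces in N, time in s.
With the tool pointing down it reaches from about 0.375 to 0.9 m from the base axis. Payload 3.1 kg.
Tool frame: the origin (TCP) lies at the centre of the arm's flange, where the gripper is bolted on; the fingertips stand robot.tip_extent ahead of it and the grasp point (between the pads) lies 164 mm ahead of it (robot.tip_extent is the distance from the TCP to the fingertips, in m); z points along the fingers, y is the line along which they close (so a half turn about z gives the same grasp; the last joint's range is limited). The gripper opens to 87 mm and grips with 3 to 60 N. Pads are 19 mm wide; open, the fingers measure 117 mm over their backs; the gripper's body (75 mm by 190 mm) begins 51 mm behind the grasp point.
Start: joints at [-1.427, 0.527, 1.433, -0, 1.181, -0.178], TCP at [0.198, -0.593, 0.405] pointing down, gripper open.
Joint ranges: [-3.08, 3.08], [-0.75, 2.2], [0.22, 2.44], [-1.43, 4.57], [0, 2.65], [-2.85, 2.85]. Speed limits (rad/s): [2.79, 2.79, 3.14, 3.14, 3.14, 3.14].

INTERFACE

Orientations are given as a unit quaternion [x, y, z, w].
In Python, from rig import get_obs, camera, hand_in, cut_out, robot gives the robot as it stands.
- The arm moves only by the tool step_arm, never from a script. Its argument "rows" is a list of rows, each a list of 6 numbers: the shift along the world's x, y, z in m, then the turn, a rotation vector about the world's x, y, z in degrees. A call has 1 to 12 rows; each row shifts and turns the commanded pose from where the row before left it; what a row does not reach is not made up. A row lasts 1/8 s, in which the tool goes at most 62.5 mm and 10.7 degrees, less where a joint would pass 70% of its speed; a pose out of reach is approached as far as the arm can. A call is refused whole if a number of a shift passes 0.0625 or a number of a turn 10.7, either way. A call with a gripper value outside its range is refused whole. "jaw" is the finger opening in m, from 0 to 0.087, set as the call begins (left out, the last holds). The fingers move at their own pace and stop on an object; "squeeze" is the grip in N (left out, the last holds). Time passes only in rows, so rows that do not move let the fingers close. It gives the time, the measured TCP pose, the force, the opening and the grip force at its end, in the units of the state.
- get_obs(): the state, without advancing time (a new reading comes with each control period).
- camera(name): name is "scene" or "top"; returns a dict with "pixels" (400x640x3 uint8, blue, green, red), "depth" (400x640 float32, m along the optical axis (not along the pixel's ray), 0 where there is no reading), "fov_y" (degrees; the focal length in pixels is half the picture's height over the tangent of half this angle, whatever the lens; pixels are square), "cx", "cy" (the principal point, pixels), "extrinsics" (4x4, takes a point from camera to world coordinates). Camera axes: x right, y up, looking along -z (the intrinsics and any distortion apply to the point x, -y, -z); pixel columns grow to the right and rows downward; lengths in m; the calibration is good to about 2 mm. A picture is of the moment at which its call begins.
- hand_in(): hands the job in; it is judged then, once.
Trained networks look in the newest picture that a camera, given by its name, has taken for a name from the list of things; names that differ only in an ending like _2 or _b are one class to them, and where a whole thing is asked for, a point or a joint stands for the part that bears it (a point fixed in the world has none). Each returns a list of dicts, best first, with "confidence" (0 to 1); they miss things now and then, are a little off and sometimes report something else, mostly with a low value. They report only what shows in the picture. A call takes as long as a camera call.
- cut_out(label, camera): "region" (400x640 bool, what is visible of it) and "extent" ([centre column, centre row, width, height] in pixels, round what is visible of it).
The state is a dict: "time": time; "q": joint angles; "joint_velocities": joint speeds; "joint_torque": joint torques, N m; "position": TCP position; "tool_rot": TCP orientation; "ft_force": force on the tool from outside, world axes, zero at the start; "moment": the same for the moment, N m; "grip_width": finger opening in m; "grip_force": force on a finger pad.
Only numpy, scipy, OpenCV 4.12 (cv2) and the standard library are available. Lean on these libraries where they do the work, as an engineer would, in place of code of your own. Each camera call takes 0.05 s, during which the arm holds its last target. There are 200 camera calls.

TASK

The grinder is still set too fine for the cafetiere. Back the lock ring off until the adjuster is free, turn the adjuster anticlockwise so that its pointer stands at the long broad mark on the dial, then tighten the lock ring down again until it is properly tight (about 0.5 N m on the ring) but not overtightened. Do not force the adjuster while it is clamped, and leave everything else where it stands.

Things in the scene. Friction and masses are not known exactly. Their poses are not given: they have to be found in the camera images.
- grinder: Coffee grinder, aluminium, fixed, on a board on the hob; 130 wide, 240 deep, 217 high (mm). Origin on its underside (20 mm above the hob) below the vertical axis of adjuster and lock ring; z up, -x its front. Round head, radius 54 mm, with a flat dial face 152 mm above the origin. Hopper: radius 43 mm, top 217 mm above the origin, centre 128 mm behind the axis (+x).
- dial_centre (a point): Centre of the dial face, on the axis. Heights above the face, on the one axis: adjuster collar 1.5 to 24 mm, washer to 27.5 mm, lock ring 27.5 to 45.5 mm, end of the threaded post (radius 10 mm) 53 mm.
- lock_ring: Bright round steel ring nut with 8 dark notches, 44 mm across, 18 mm high, on the post; clockwise from above tightens. Origin on the axis at dial height. Running free it takes 0.30 N m either way (dry friction). Once it bites, the torque to turn it tighter rises 0.37 N m per rad, with no stop: properly tight at 0.45 to 0.53 N m (aim for 0.49), harmed over 0.66. It stays where it is left.
- ring_centre (a point): Centre of the lock ring, 36.5 mm above the dial (fixed to the grinder). How tight the ring is at the start varies (0.35 to 0.57 N m to tighten), often too little or too much, and cannot be seen: returning to its old angle is wrong, feel the torque. Backing it off 1 rad always frees the adjuster; less may not. It then bites again after 0.15 to 0.8 rad of tightening.
- adjuster_grip (a point): Dark knurled steel collar below the lock ring, grip diameter 60 mm from 7 to 24 mm above the dial; its 66 mm skirt below that carries a flat pointer 4 mm wide, up to 5 mm above the dial (clear of fingertips kept 7 mm above it). This point: on the axis, 16 mm above the dial; -x along the pointer. Unclamped it turns at 0.08 N m and stays where it is left.
- adjuster (a joint): Angle of the adjuster (rad): 0 with the pointer at the long broad mark, growing anticlockwise seen from above (coarser). It starts between -1.1 and -0.5; stops at -1.7 and 0.9.
- pointer (a point): Tip of the adjuster's pointer, 41.5 mm from the axis, 3 mm above the dial face.
- mark (a point): The long broad mark on the dial (7.5 by 3.2 mm; the others are thin strokes), 46 mm from the axis towards the grinder's front (-x of the grinder).
- washer: Clamp washer, 39 mm across, between ring and adjuster, keyed to the post. The ring drives it down on the adjuster with F = 36 to 60 N when properly tight, 0 when backed off. On the ring this is a spring torque of 0.004 m x F that pushes it open, held by 0.30 N m of friction: after a turn that stops with a small rebound, 0.004 F - 0.30 is felt. Origin on the axis near dial height.
- ramekin: White ramekin, 80 mm across, 42 mm high, on the grinder's foot under the spout. Bystander. Origin at the centre of its underside.
- kettle: Pale blue kettle, 235 mm high, standing on the right of the hob (does not move). Origin under its middle.
- cafetiere: Glass cafetiere with black handle, 225 mm high, at the back left. Bystander. Origin under its middle.
- mug: Striped mug, 97 mm high, to the right of the grinder. Bystander. Origin at the centre of its underside.

How it is judged:
By the outcome, as a careful person would: the job done as asked, in the order asked, and still so for the second after the job is handed in, with the robot touching nothing.
It also fails if it takes over 59 s, if anything falls off the work surface, if the arm or the gripper's body presses on something with over 40 N, if the wrist force passes 120 N, or if a joint passes its speed limit or range.

## Working session

There is one attempt and no reset: what is moved stays moved. The work goes in short steps, Python scripts to look and compute and a tool call to move; the robot and the scene stay as the last step left them, time stands still between calls to the robot, and variables do not carry over. Pictures are saved under pics/ and viewed, at most 10 in all, crops included, and the job is handed in when it is done.

Besides the shell and the picture viewer there is one more tool, called after "Call:" by a JSON object that holds its "api" and its "payload", one argument or row to a line. step_arm: Moves the arm, as the interface text tells. Its arguments: {"type":"object","properties":{"rows":{"type":"array"},"jaw":{"type":"number"},"squeeze":{"type":"number"}},"required":["rows"]}

```bash
ls; mkdir -p pics
python3 - <<'E'
from rig import *
import cv2,numpy as np
print(get_obs(), robot.tip_extent)
for n in("scene","top"):
    c=camera(n); cv2.imwrite(f"pics/{n}0.png",c["pixels"]); print(n,c["fov_y"],c["cx"],c["cy"],c["extrinsics"].tolist() if hasattr(c["extrinsics"],'tolist') else c["extrinsics"],[k for k in c])
    for l in("grinder","lock_ring","adjuster_grip","mark","pointer","washer"):
        try: print(l,[(round(d["confidence"],2),np.round(d["extent"],1).tolist()) for d in cut_out(l,n)][:3])
        except Exception as e: print(l,e)
E
```

```text
pics
{'time': 0.0, 'q': array([-1.42651982e+00,  5.28435799e-01,  1.43391141e+00, -2.41093294e-05,
        1.18140924e+00, -1.78500226e-01]), 'joint_velocities': array([-0.00039332,  0.00093926, -0.00053621,  0.00052805,  0.00077339,
        0.00025204]), 'joint_torque': array([-2.98668192e-04, -4.40042925e+01, -1.76594138e+01,  6.30257791e-02,
        5.83141192e-02, -1.68120514e-04]), 'position': array([ 0.19822418, -0.59235986,  0.40378698]), 'tool_rot': array([ 9.87003825e-01,  1.60693119e-01,  7.36672478e-06, -1.08193186e-03]), 'ft_force': array([-0.01312912,  0.15770893, -0.25168426]), 'moment': array([-0.03148353, -0.04892555,  0.02937316]), 'grip_force': 0.0, 'grip_width': 0.08679840007491646} 0.1822
scene 57.05749802506796 319.50600924283265 200.5298534259579 [[-0.024536506668563683, 0.42316681121537436, -0.9057194983692883, -0.4283121284106431], [-0.9993983999269441, -0.03259666920662277, 0.011844635076605537, 0.03968355477368034], [-0.024511182426955026, 0.9054652434204449, 0.4237120424221935, 0.6143020080836855], [0.0, 0.0, 0.0, 1.0]] ['pixels', 'depth', 'fov_y', 'cx', 'c
[... 161 characters left out ...]
.313058905831795 317.0433595700089 204.2558035905048 [[-0.008974304734750742, 0.8902467439458387, -0.45539015881808426, -0.1253905138296802], [-0.9999157979904022, -0.0037204631643713414, 0.012432018462803162, 0.037464499820677066], [0.00937330164588517, 0.455463382773714, 0.8902051719511522, 1.4902368127233374], [0.0, 0.0, 0.0, 1.0]] ['pixels', 'depth', 'fov_y', 'cx', 'cy', 'extrinsics']
grinder [(0.7, [302.0, 200.1, 79.7, 72.1])]
lock_ring [(0.58, [318.9, 189.2, 18.9, 18.5])]
adjuster_grip [(0.57, [318.2, 197.3, 21.0, 16.0])]
mark [(0.65, [297.6, 199.9, 82.3, 66.8])]
pointer [(0.57, [318.4, 192.8, 22.6, 17.8]), (0.43, [299.3, 198.6, 83.0, 70.4])]
washer [(0.71, [317.9, 193.9, 22.6, 21.2])]
```

Run:
```python
import cv2
a=cv2.imread("pics/scene0.png");b=cv2.imread("pics/top0.png")
c=cv2.resize(b[150:250,250:390],None,fx=5,fy=5,interpolation=cv2.INTER_CUBIC); cv2.imwrite("pics/topc.png",c)
```

```text
(no output)
```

View pics/scene0.png

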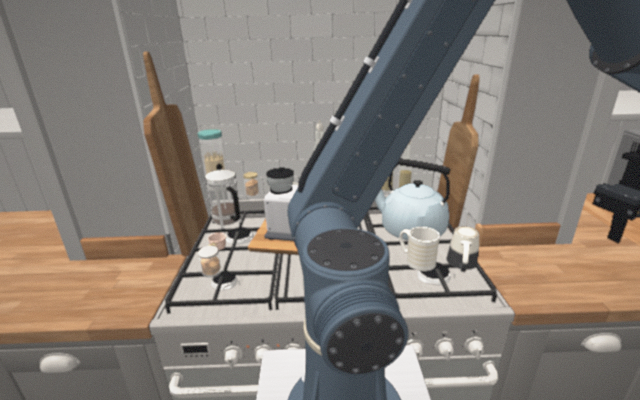

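View pics/topc.png

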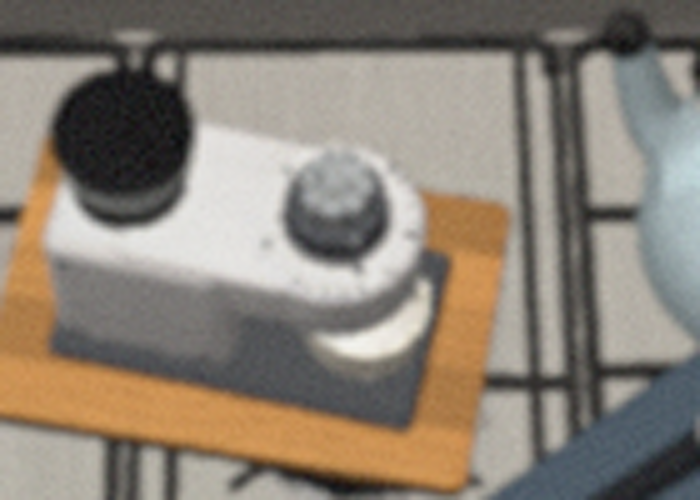

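View pics/top0.png

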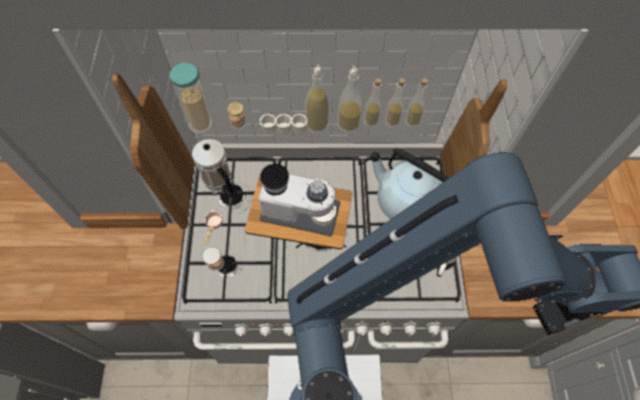

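The scene view has the grinder half behind the arm at about (280,200). In the top view the ring is at about (317,186), the hopper at (274,177), and the front faces right and slightly down. Next I'll average frames and rectify onto the dial plane.

```bash
cat > h.py <<'E'
from rig import *
import cv2,numpy as np
def avg(n=10,name="top"):
    cs=[camera(name) for _ in range(n)]
    c=cs[0]; c["pixels"]=np.mean([k["pixels"].astype(np.float32) for k in cs],0)
    d=np.array([k["depth"] for k in cs]); d[d==0]=np.nan; c["depth"]=np.nanmedian(d,0); return c
def f(c): return 200/np.tan(np.radians(c["fov_y"]/2))
def proj(c,P):
    P=np.asarray(P,float); E=c["extrinsics"]; q=(P-E[:3,3])@E[:3,:3]
    return np.stack([c["cx"]+f(c)*q[...,0]/-q[...,2], c["cy"]+f(c)*q[...,1]/q[...,2]],-1)
def cloud(c):
    v,u=np.mgrid[:400,:640]; d=c["depth"]; p=np.stack([(u-c["cx"])*d/f(c),-(v-c["cy"])*d/f(c),-d],-1)
    return p@c["extrinsics"][:3,:3].T+c["extrinsics"][:3,3]
def rect(c,xc,yc,z,half=.08,s=.0004):
    # picture: right=-y, up=+x ; row r -> x=xc+half-r*s ; col -> y=yc+half-col*s
    n=int(2*half/s); r,k=np.mgrid[:n,:n]
    P=np.stack([xc+half-r*s,yc+half-k*s,np.full(r.shape,z)],-1); m=proj(c,P).astype(np.float32)
    return cv2.remap(c["pixels"].astype(np.float32),m[...,0],m[...,1],cv2.INTER_CUBIC)
E
python3 - <<'E'
from h import *
import pickle
c=avg(12); pickle.dump(c,open("c0.pkl","wb")); X=cloud(c)
u0,v0=250,150
for n,(a,b) in dict(ring=(335,170),hop=(122,130),dialface=(240,170),dial2=(395,250),board=(480,240),hob=(250,90)).items():
    u,v=u0+a//5,v0+b//5; print(n,u,v,np.round(np.nanmedian(X[v-1:v+2,u-1:u+2].reshape(-1,3),0),4))
reg=X[150:235,240:350].reshape(-1,3)
for lo,hi in((.23,.245),(.21,.225),(.167,.178),(.2,.225)):
    m=(reg[:,2]>lo)&(reg[:,2]<hi); print(lo,hi,m.sum(),np.round([reg[m].min(0),reg[m].max(0),reg[m].mean(0)],4).tolist())
E
```

```text
ring 317 184 [0.5874 0.0193 0.225 ]
hop 274 176 [0.6082 0.1429 0.2358]
dialface 298 184 [0.6189 0.0757 0.1688]
dial2 329 200 [ 0.5625 -0.0164  0.1718]
board 346 198 [ 0.6494 -0.0789  0.0198]
hob 300 168 [ 0.8019  0.0752 -0.0399]
0.23 0.245 145 [[0.5782, 0.1087, 0.23], [0.6487, 0.178, 0.2382], [0.6122, 0.1412, 0.2315]]
0.21 0.225 216 [[0.563, -0.0011, 0.21], [0.6081, 0.1779, 0.2249], [0.5818, 0.0491, 0.2177]]
0.167 0.178 1096 [[0.5317, -0.0322, 0.167], [0.6551, 0.1741, 0.1779], [0.5855, 0.0602, 0.1705]]
0.2 0.225 276 [[0.5628, -0.0011, 0.2001], [0.6081, 0.1797, 0.2249], [0.5807, 0.06, 0.215]]
```

Run:
```python
from h import *
import pickle
c=pickle.load(open("c0.pkl","rb"))
a=rect(c,.585,.02,.172,.07,.00025)
b=rect(c,.585,.02,.2175,.035,.00025); d=rect(c,.612,.142,.237,.055,.0004)
im=np.zeros((560,840,3)); im[:,:560]=a; im[:280,560:]=b; im[280:555,560:835]=d
for i in range(0,561,80): im[i:i+1,:560:8]=(0,0,255); im[::8,i:i+1]=(0,0,255)
im=cv2.resize(np.clip(im*1.1,0,255),(800,533)); cv2.imwrite("pics/r0.png",im)
```

```text
[ WARN:0@0.191] global loadsave.cpp:1063 imwrite_ Unsupported depth image for selected encoder is fallbacked to CV_8U.
```

View pics/r0.png

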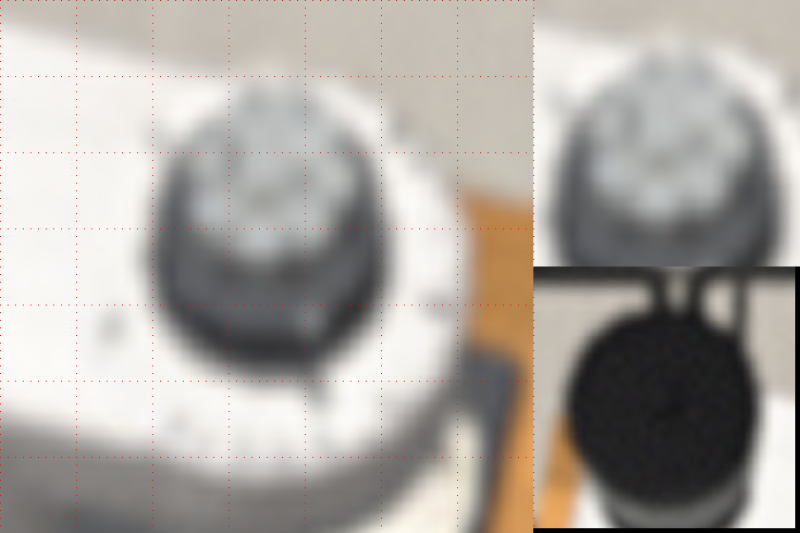

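The rectified dial (axis near (267,262)) shows the pointer tip at (318,388) and the broad mark near (436,305). The pointer is therefore about 54° clockwise of the mark. I'll fit it more precisely.

```bash
cat > fit.py <<'E'
from h import *
from scipy.optimize import least_squares
from scipy.ndimage import map_coordinates
def gray(c): return c["pixels"].mean(2)
def samp(c,P,g): m=proj(c,P); return map_coordinates(g,[m[...,1],m[...,0]],order=3)
def polar(c,ax,z,rr,th,g):
    P=np.zeros((len(th),len(rr),3)); P[...,0]=ax[0]+np.cos(th)[:,None]*rr; P[...,1]=ax[1]+np.sin(th)[:,None]*rr; P[...,2]=z
    return samp(c,P,g)
def circ(c,g,x0,z,R,th,w=.012):
    # centre of circle radius R by steepest gradient along rays
    x=np.array(x0,float)
    rr=np.arange(R-w,R+w,.0004)
    for _ in range(6):
        v=polar(c,x,z,rr,th,g); d=np.abs(np.gradient(v,axis=1)); d=np.where(d>.5*d.max(1,keepdims=True),d,0); e=(d*rr).sum(1)/d.sum(1)
        pts=x+np.stack([np.cos(th),np.sin(th)],1)*e[:,None]
        s=least_squares(lambda p:np.hypot(*(pts-p).T)-R,x,loss="soft_l1",f_scale=.001)
        x=s.x
    return x,np.median(np.abs(s.fun))
E
python3 - <<'E'
from fit import *
import pickle
c=pickle.load(open("c0.pkl","rb")); g=gray(c); D=np.radians
h,e=circ(c,g,(.612,.142),.237,.043,D(np.arange(0,360,5)),.008); print("hopper",h,e)
h2,e=circ(c,g,(.612,.142),.237,.043,D(np.arange(-60,100,5)),.008); print("hopper part",h2,e)
for a,b in((-140,-60),(-190,-60),(-190,-20),(-110,-20)):
    x,e=circ(c,g,(.586,.02),.172,.054,D(np.arange(a,b,4)),.006); print("head",a,b,x,e,np.hypot(*(h-x)),np.degrees(np.arctan2(*(x-h)[::-1])))
E
```

```text
hopper [0.60706934 0.14231721] 0.0010398723097975772
hopper part [0.60707575 0.14146339] 0.0003120439337150442
head -140 -60 [0.58299806 0.02170072] 0.0004122564414971823 0.12299497783209318 -101.28617284663085
head -190 -60 [0.58333803 0.02172401] 0.00046871213336623085 0.12290603276483764 -101.13287639339383
head -190 -20 [0.58250506 0.02246495] 0.0007394825313798634 0.12234364718951145 -101.58263770390369
head -110 -20 [0.57673438 0.02187137] 0.0011731784288281505 0.12420711880851502 -104.13626759703631
```

Run:
```python
from fit import *
import pickle
c=pickle.load(open("c0.pkl","rb")); g=gray(c); D=np.radians
for nm,z,R,a,b in (("skirt",.1735,.033,-260,-120),("skirtb",.1735,.033,-265,-130),("collar sides",.196,.030,60,120),("collarR",.196,.03,-110,-60),("collar both",.196,.03,40,125),("collar all",.196,.03,-130,130),("ring",.2175,.022,-70,70),("ring all",.2175,.022,0,356),("ring bottom",.2175,.022,110,250)):
    x,e=circ(c,g,(.585,.021),z,R,D(np.arange(a,b,4)),.005); print(nm,x.round(4),round(e,5))
X=cloud(c)
reg=X[150:235,240:350].reshape(-1,3); m=(reg[:,2]>.213)&(np.hypot(reg[:,0]-.585,reg[:,1]-.021)<.024); print(m.sum(),np.median(reg[m],0),reg[m].min(0),reg[m].max(0))
m=(reg[:,2]>.222)&(np.hypot(reg[:,0]-.585,reg[:,1]-.021)<.024); print(m.sum(),np.median(reg[m],0))
# orientation of board/dial: sample ring at r=44..49mm  for marks
for ax in((.585,.0205),(.583,.0215)):
    th=D(np.arange(-200,-20,4)); v=polar(c,ax,.172,np.arange(.043,.0485,.001),th,g).mean(1); print(list(zip(np.degrees(th).round().astype(int).tolist(),v.round().astype(int).tolist())))
    v=polar(c,ax,.174,np.arange(.036,.041,.001),th,g).mean(1); print([ (int(round(np.degrees(t))),int(k)) for t,k in zip(th,v)])
```

```text
skirt [0.588  0.0192] 0.00017
skirtb [0.5879 0.019 ] 0.00015
collar sides [0.5758 0.0213] 0.00027
collarR [0.5765 0.0182] 0.0002
collar both [0.5784 0.0216] 0.00092
collar all [0.5856 0.0193] 0.00079
ring [0.5837 0.0184] 0.00038
ring all [0.5846 0.02  ] 0.0006
ring bottom [0.585  0.0207] 0.00046
164 [0.5817078  0.0192292  0.21792596] [ 0.56301334 -0.0010589   0.21316358] [0.60638329 0.03954551 0.22733064]
29 [0.58387185 0.01656947 0.22488938]
[(-200, 213), (-196, 215), (-192, 216), (-188, 208), (-184, 211), (-180, 215), (-176, 211), (-172, 214), (-168, 219), (-164, 211), (-160, 209), (-156, 219), (-152, 225), (-148, 224), (-144, 220), (-140, 209), (-136, 209), (-132, 216), (-128, 218), (-124, 220), (-120, 221), (-116, 220), (-112, 219), (-108, 202), (-104, 179), (-100, 185), (-96, 207), (-92, 216), (-88, 219), (-84, 218), (-80, 212), (-76, 214), (-72, 218), (-68, 217), (-64, 218), (-60, 212), (-56, 205), (-52, 208), (-48, 200), (-44, 195), (-40, 205), (-36, 210), (-32, 205), (-28, 204), (-24, 202)]
[(-200, 223), (-196, 223), (-192, 222), (-188, 220), (-184, 219), (-180, 220), (-176, 
[... 914 characters left out ...]
, (-64, 222), (-60, 221), (-56, 214), (-52, 214), (-48, 208), (-44, 196), (-40, 194), (-36, 193), (-32, 188), (-28, 190), (-24, 191)]
[(-200, 223), (-196, 223), (-192, 222), (-188, 221), (-184, 220), (-180, 221), (-176, 223), (-172, 223), (-168, 224), (-164, 215), (-160, 195), (-156, 182), (-152, 193), (-148, 212), (-144, 224), (-140, 225), (-136, 223), (-132, 223), (-128, 222), (-124, 221), (-120, 220), (-116, 218), (-112, 217), (-108, 216), (-104, 212), (-100, 209), (-96, 209), (-92, 210), (-88, 211), (-84, 210), (-80, 207), (-76, 203), (-72, 198), (-68, 195), (-64, 194), (-60, 186), (-56, 171), (-52, 157), (-48, 144), (-44, 137), (-40, 137), (-36, 142), (-32, 150), (-28, 165), (-24, 176)]
```

Axis ≈ (0.585, 0.020), mark at -102°, pointer at -158°. Now I'll move above it.

Call:
{"api": "step_arm", "payload": {
  "rows": [
    [0,0,0.04,0,0,0],
    [0,0.03,0.04,0,0,0],
    [0.03,0.05,0,0,0,0],
    [0.035,0.055,0,0,0,0],
    [0.035,0.055,0,0,0,0],
    [0.035,0.055,0,0,0,0],
    [0.035,0.055,0,0,0,0],
    [0.035,0.055,0,0,0,0],
    [0.035,0.055,0,0,0,0],
    [0.035,0.055,0,0,0,0],
    [0.035,0.05,0,0,0,0],
    [0.035,0.05,0,0,0,0]
  ],
  "jaw": 0.08,
  "squeeze": 50
}}

```text
time: 2.8
position: [0.534, -0.0417, 0.4851]
tool_rot: [0.987, 0.161, 0.0, 0.0]
ft_force: [0.5, -0.3, 0.6]
grip_width: 0.0799
grip_force: 0.0
```

Call:
{"api": "step_arm", "payload": {
  "rows": [
    [0.021,0.024,0,0,0,0],
    [0.021,0.024,-0.03,0,0,0],
    [0,0,-0.04,0,0,0],
    [0,0,-0.01,0,0,0],
    [0,0,0,0,0,0],
    [0,0,0,0,0,0]
  ]
}}

```text
time: 3.55
position: [0.5756, 0.0039, 0.4064]
tool_rot: [0.987, 0.16, 0.002, 0.001]
ft_force: [-0.0, -0.7, 0.3]
grip_width: 0.08
grip_force: 0.0
```

Run:
```python
from h import *
o=get_obs(); print({k:np.round(v,4).tolist() for k,v in o.items()})
```

```text
{'time': 3.55, 'q': [-0.1873, 0.4584, 1.5581, 0.0, 1.1218, 1.0615], 'joint_velocities': [-0.001, -0.0058, -0.0005, 0.0019, -0.0026, 0.0011], 'joint_torque': [0.0816, -39.423, -16.6442, 0.066, -0.0354, -0.0005], 'position': [0.5756, 0.0039, 0.4064], 'tool_rot': [0.9871, 0.1603, 0.0015, 0.0006], 'ft_force': [-0.0325, -0.7326, 0.3331], 'moment': [-0.0166, -0.0481, 0.0189], 'grip_force': 0.0, 'grip_width': 0.08}
```

Call:
{"api": "step_arm", "payload": {
  "rows": [
    [0.0094,0.0161,0,0,0,0],
    [0,0,0,0,0,0],
    [0,0,-0.012,0,0,0],
    [0,0,-0.013,0,0,0],
    [0,0,0,0,0,0]
  ]
}}

```text
time: 4.18
position: [0.5839, 0.0204, 0.3778]
tool_rot: [0.987, 0.161, -0.002, -0.001]
ft_force: [-0.1, 0.7, -0.9]
grip_width: 0.0802
grip_force: 0.0
```

```bash
cat > o.py <<'E'
from h import *
o=get_obs(); R=o["tool_rot"]
print(round(o["time"],2),o["position"].round(4),"phi",np.degrees(2*np.arctan2(R[1],R[0])).round(2)-90,"F",o["ft_force"].round(2),"M",o["moment"].round(3),"q5",o["q"][5].round(3),"w",round(o["grip_width"],4),"g",round(o["grip_force"],1))
E
python3 o.py;python3 - <<'E'
from h import *
c=avg(4); im=c["pixels"][140:240,250:390]; cv2.imwrite("pics/t1.png",cv2.resize(im,None,fx=5,fy=5,interpolation=cv2.INTER_CUBIC).clip(0,255).astype(np.uint8))
E
```

```text
4.17 [0.5839 0.0204 0.3778] phi -71.52 F [-0.07  0.73 -0.94] M [ 0.021 -0.056  0.022] q5 1.092 w 0.0802 g 0.0
```

View pics/t1.png

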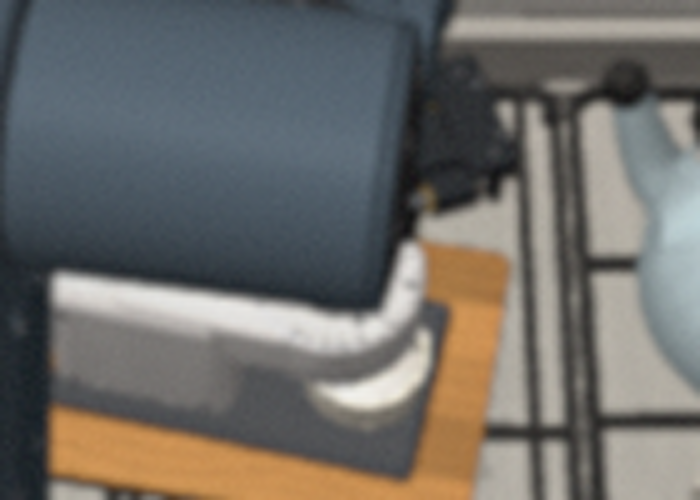

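The arm hides the dial here, so I go by feel from this point. I'll correct the height and close gently to feel whether the grip is centred.

Call:
{"api": "step_arm", "payload": {
  "rows": [
    [0.001,0,0.003,0,0,0],
    [0,0,0,0,0,0],
    [0,0,0,0,0,0]
  ]
}}

```text
time: 4.75
position: [0.5856, 0.0205, 0.3831]
tool_rot: [0.987, 0.161, 0.0, 0.0]
ft_force: [0.0, -0.2, -0.5]
grip_width: 0.0799
grip_force: 0.0
```

Call:
{"api": "step_arm", "payload": {
  "rows": [
    [0,0,0,0,0,0],
    [0,0,0,0,0,0],
    [0,0,0,0,0,0],
    [0,0,0,0,0,0],
    [0,0,0,0,0,0],
    [0,0,0,0,0,0]
  ],
  "jaw": 0.03,
  "squeeze": 15
}}

```text
time: 5.5
position: [0.586, 0.0193, 0.3827]
tool_rot: [0.987, 0.161, 0.0, 0.002]
ft_force: [1.9, -5.5, 0.2]
grip_width: 0.0435
grip_force: 15.0
```

```bash
python3 o.py
```

```text
5.5 [0.586  0.0193 0.3827] phi -71.49 F [ 1.91 -5.47  0.18] M [-0.768 -0.152  0.013] q5 1.092 w 0.0435 g 15.0
```

Call:
{"api": "step_arm", "payload": {
  "rows": [
    [0.0003,-0.0012,0,0,0,0],
    [0,0,0,0,0,0],
    [0,0,0,0,0,0]
  ],
  "squeeze": 50
}}

```text
time: 5.88
position: [0.5861, 0.0189, 0.3827]
tool_rot: [0.987, 0.161, 0.0, 0.001]
ft_force: [1.6, -4.7, -1.6]
grip_width: 0.0432
grip_force: 50.0
```

```bash
python3 o.py
```

```text
5.88 [0.5861 0.0189 0.3827] phi -71.5 F [ 1.57 -4.68 -1.57] M [-0.784 -0.183 -0.015] q5 1.09 w 0.0432 g 50.0
```

Call:
{"api": "step_arm", "payload": {
  "rows": [
    [0,0,0,0,0,2],
    [0,0,0,0,0,2],
    [0,0,0,0,0,2],
    [0,0,0,0,0,2],
    [0,0,0,0,0,2]
  ]
}}

```text
time: 6.5
position: [0.586, 0.019, 0.3827]
tool_rot: [0.969, 0.247, 0.0, 0.0]
ft_force: [1.3, -4.4, -2.7]
grip_width: 0.0432
grip_force: 50.0
```

```bash
python3 o.py
```

```text
6.5 [0.586  0.019  0.3827] phi -61.44 F [ 1.26 -4.38 -2.65] M [-0.857 -0.264 -0.239] q5 0.915 w 0.0432 g 50.0
```

Call:
{"api": "step_arm", "payload": {
  "rows": [
    [0.0002,-0.0009,0,0,0,4.6],
    [0,0,0,0,0,4.6],
    [0,0,0,0,0,4.6],
    [0,0,0,0,0,4.6],
    [0,0,0,0,0,4.6],
    [0,0,0,0,0,4.6]
  ]
}}

```text
time: 7.25
position: [0.5859, 0.0189, 0.3827]
tool_rot: [0.882, 0.471, 0.0, -0.001]
ft_force: [0.6, -2.1, -1.2]
grip_width: 0.0427
grip_force: 50.0
```

```bash
python3 o.py
```

```text
7.25 [0.5859 0.0189 0.3827] phi -33.77 F [ 0.55 -2.13 -1.21] M [-0.459 -0.234 -0.338] q5 0.43 w 0.0427 g 50.0
```

Call:
{"api": "step_arm", "payload": {
  "rows": [
    [0,0,0,0,0,4.6],
    [0,0,0,0,0,4.6],
    [0,0,0,0,0,4.6],
    [0,0,0,0,0,4.6],
    [0,0,0,0,0,4.6],
    [0,0,0,0,0,4.6]
  ]
}}

```text
time: 8.0
position: [0.5857, 0.019, 0.3827]
tool_rot: [0.744, 0.668, 0.0, -0.001]
ft_force: [-0.4, -1.3, -0.0]
grip_width: 0.0432
grip_force: 50.0
```

```bash
python3 o.py
```

```text
8.0 [0.5857 0.019  0.3827] phi -6.170000000000002 F [-0.37 -1.29 -0.05] M [-0.341 -0.14  -0.3  ] q5 -0.052 w 0.0432 g 50.0
```

The ring has turned 65° at about 0.30 N m, so it's running free. Next is the adjuster.

Call:
{"api": "step_arm", "payload": {
  "rows": [
    [0,0,0,0,0,0],
    [0,0,0,0,0,0],
    [0,0,0,0,0,0],
    [0,0,0,0,0,-10],
    [0,0,0,0,0,-10],
    [0,0,0,0,0,-10],
    [0,0,-0.005,0,0,-10],
    [0,0,-0.005,0,0,-10],
    [0,0,-0.005,0,0,-10],
    [0,0,-0.0047,0,0,0],
    [0,0,0,0,0,0]
  ],
  "jaw": 0.08
}}

```text
time: 9.38
position: [0.5859, 0.0185, 0.3626]
tool_rot: [0.978, 0.206, -0.0, -0.0]
ft_force: [0.2, 0.2, 0.1]
grip_width: 0.0797
grip_force: 0.0
```

```bash
python3 o.py
```

```text
9.38 [0.5859 0.0185 0.3626] phi -66.17 F [0.18 0.16 0.06] M [ 0.037 -0.044 -0.017] q5 0.996 w 0.0797 g 0.0
```

Call:
{"api": "step_arm", "payload": {
  "rows": [
    [0,0,0,0,0,0],
    [0,0,0,0,0,0],
    [0,0,0,0,0,0],
    [0,0,0,0,0,0],
    [0,0,0,0,0,0]
  ],
  "jaw": 0.045,
  "squeeze": 25
}}

```text
time: 10.0
position: [0.5861, 0.0186, 0.3632]
tool_rot: [0.979, 0.205, 0.0, -0.0]
ft_force: [0.1, 2.1, 2.9]
grip_width: 0.0591
grip_force: 25.0
```

```bash
python3 o.py
```

```text
10.0 [0.5861 0.0186 0.3632] phi -66.28999999999999 F [0.14 2.06 2.86] M [0.156 0.023 0.044] q5 0.998 w 0.0591 g 25.0
```

Call:
{"api": "step_arm", "payload": {
  "rows": [
    [0,0,0,0,0,2],
    [0,0,0,0,0,2],
    [0,0,0,0,0,4]
  ]
}}

```text
time: 10.38
position: [0.586, 0.0186, 0.3632]
tool_rot: [0.962, 0.275, 0.0, -0.0]
ft_force: [-0.7, 1.6, 3.6]
grip_width: 0.0592
grip_force: 25.0
```

```bash
python3 o.py
```

```text
10.38 [0.586  0.0186 0.3632] phi -58.129999999999995 F [-0.73  1.56  3.59] M [ 0.368  0.126 -0.094] q5 0.855 w 0.0592 g 25.0
```

Call:
{"api": "step_arm", "payload": {
  "rows": [
    [0,0,0,0,0,6],
    [0,0,0,0,0,6],
    [0,0,0,0,0,6],
    [0,0,0,0,0,6],
    [0,0,0,0,0,6],
    [0,0,0,0,0,6],
    [0,0,0,0,0,6],
    [0,0,0,0,0,5],
    [0,0,0,0,0,0],
    [0,0,0,0,0,0]
  ]
}}

```text
time: 11.62
position: [0.5857, 0.0189, 0.3632]
tool_rot: [0.773, 0.634, -0.0, -0.001]
ft_force: [-2.2, 4.2, 5.2]
grip_width: 0.0596
grip_force: 25.0
```

```bash
python3 o.py
```

```text
11.62 [0.5857 0.0189 0.3632] phi -11.329999999999998 F [-2.24  4.18  5.18] M [0.708 0.321 0.083] q5 0.039 w 0.0596 g 25.0
```

Call:
{"api": "step_arm", "payload": {
  "rows": [
    [0,0,0,0,0,0],
    [0,0,0,0,0,0],
    [0,0,0,0,0,0],
    [0,0,0.04,0,0,0],
    [0,0,0.04,0,0,0],
    [0,0,0.02,0,0,0],
    [0.01,-0.06,0,0,0,0],
    [0,-0.06,0,0,0,0],
    [0,-0.06,0,0,0,0],
    [0,-0.06,0,0,0,0],
    [0,-0.06,0,0,0,0],
    [0,0,0,0,0,0]
  ],
  "jaw": 0.08
}}

```text
time: 13.12
position: [0.5955, -0.2868, 0.4623]
tool_rot: [0.775, 0.632, -0.001, 0.001]
ft_force: [-0.6, 0.5, 0.7]
grip_width: 0.0802
grip_force: 0.0
```

```bash
python3 - <<'E'
from fit import *
import pickle
c=avg(16); pickle.dump(c,open("c1.pkl","wb"))
im=rect(c,.585,.02,.172,.07,.00025); 
b=c["pixels"][100:290,220:420]
out=np.zeros((560,800,3)); out[:400,:400]=cv2.resize(im,(400,400)); out[:380,400:]=cv2.resize(b,(400,380))
cv2.imwrite("pics/r1.png",out.clip(0,255).astype(np.uint8))
E
python3 o.py
```

```text
13.93 [ 0.5961 -0.2815  0.4631] phi -11.299999999999997 F [0.4  0.05 0.12] M [-0.014 -0.085 -0.007] q5 -0.413 w 0.0797 g 0.0
```

View pics/r1.png

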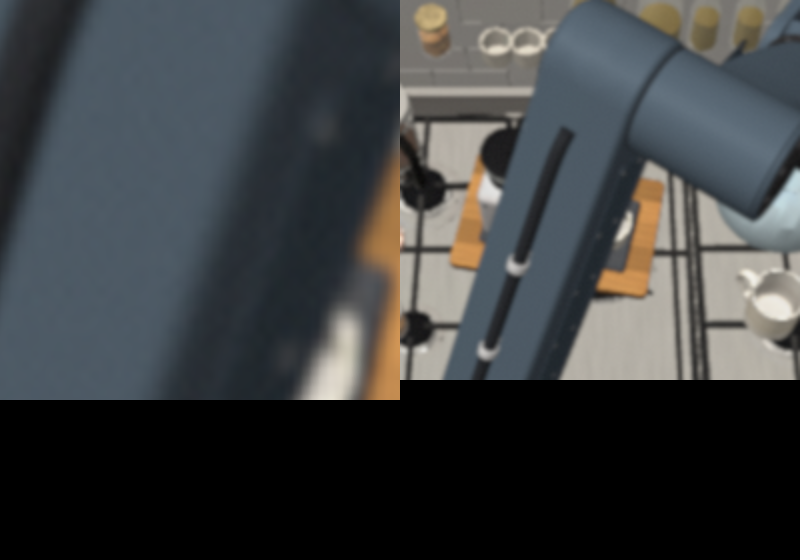

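The upper arm (around (540,200) in the right panel) still covers the dial, so I'll swing further right.

Call:
{"api": "step_arm", "payload": {
  "rows": [
    [-0.04,-0.05,0.01,0,0,0],
    [-0.04,-0.05,0,0,0,0],
    [-0.05,-0.05,0,0,0,0],
    [-0.05,-0.05,0,0,0,0],
    [-0.05,-0.03,0,0,0,0],
    [0,0,0,0,0,0]
  ]
}}

```text
time: 14.68
position: [0.3765, -0.4997, 0.4726]
tool_rot: [0.775, 0.632, -0.001, -0.0]
ft_force: [1.1, -0.1, 0.3]
grip_width: 0.0801
grip_force: 0.0
```

```bash
cat > look.py <<'E'
from fit import *
import pickle,sys
n=sys.argv[1]
c=avg(16); pickle.dump(c,open(f"c{n}.pkl","wb"))
im=rect(c,.585,.02,.172,.07,.00025)
b=c["pixels"][140:240,240:380]
out=np.zeros((560,800,3)); out[:560,:560]=im; out[:171,560:]=cv2.resize(b,(240,171))
cv2.imwrite(f"pics/r{n}.png",out.clip(0,255).astype(np.uint8))
E
python3 look.py 2; python3 o.py
```

```text
15.47 [ 0.3801 -0.4969  0.4727] phi -11.299999999999997 F [ 0.22  0.36 -0.17] M [-0.035 -0.086 -0.02 ] q5 -0.899 w 0.0797 g 0.0
```

View pics/r2.png

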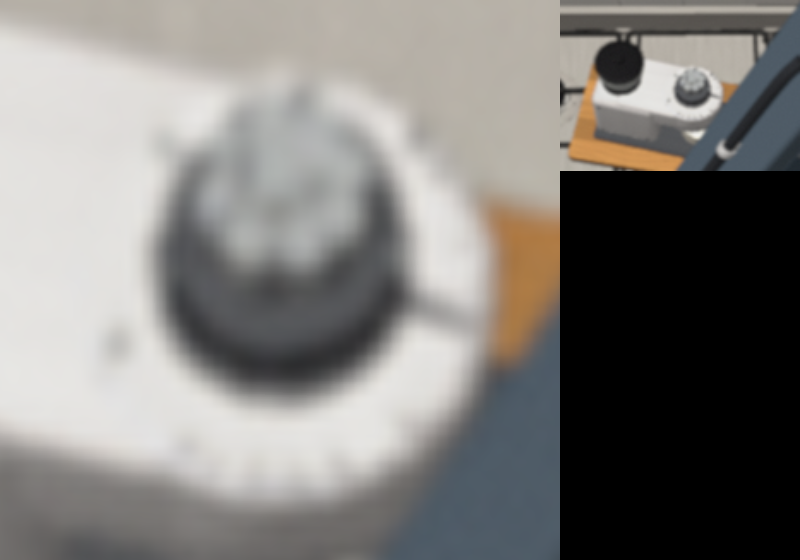

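Run:
```python
from fit import *
import pickle
D=np.radians
def ang(c,g,ax,z,r0,r1,a,b):
    th=np.arange(a,b,.5); v=polar(c,ax,z,np.arange(r0,r1,.0005),D(th),g).mean(1)
    base=np.interp(th,[th[0],th[-1]],[v[:8].mean(),v[-8:].mean()]); w=np.clip(base-v,0,None); w[w<.35*w.max()]=0
    return (w*th).sum()/w.sum(), w.max()
c0=pickle.load(open("c0.pkl","rb"));c2=pickle.load(open("c2.pkl","rb"))
for ax in((.5857,.0189),(.585,.020),(.588,.0192),(.583,.0215)):
    print(ax)
    for r in((.042,.045),(.044,.048),(.046,.050)): print(" mark",r,*[np.round(ang(c,gray(c),ax,.172,*r,-126,-80),2) for c in(c0,c2)])
    for r in((.035,.0375),(.037,.0395),(.039,.0415)): print(" ptr",r,np.round(ang(c0,gray(c0),ax,.1755,*r,-178,-138),2),np.round(ang(c2,gray(c2),ax,.1755,*r,-120,-86),2))
```

```text
(0.5857, 0.0189)
 mark (0.042, 0.045) [-104.05   37.85] [-103.51   54.55]
 mark (0.044, 0.048) [-103.9    44.88] [-103.8   47.4]
 mark (0.046, 0.05) [-103.67   40.82] [-103.62   40.76]
 ptr (0.035, 0.0375) [-161.85   61.7 ] [-105.02   68.9 ]
 ptr (0.037, 0.0395) [-161.65   60.42] [-105.3    68.42]
 ptr (0.039, 0.0415) [-161.38   46.54] [-105.42   65.16]
(0.585, 0.02)
 mark (0.042, 0.045) [-102.79   32.91] [-102.03   57.47]
 mark (0.044, 0.048) [-102.82   44.11] [-102.42   50.1 ]
 mark (0.046, 0.05) [-102.66   43.64] [-102.59   44.14]
 ptr (0.035, 0.0375) [-159.72   63.91] [-103.35   68.07]
 ptr (0.037, 0.0395) [-159.66   59.88] [-103.78   69.96]
 ptr (0.039, 0.0415) [-159.53   43.97] [-104.05   67.29]
(0.588, 0.0192)
 mark (0.042, 0.045) [-106.8    32.01] [-106.16   56.22]
 mark (0.044, 0.048) [-106.64   43.03] [-106.53   48.54]
 mark (0.046, 0.05) [-106.43   42.04] [-106.38   42.29]
 ptr (0.035, 0.0375) [-162.69   50.64] [-108.21   60.55]
 ptr (0.037, 0.0395) [-162.43   61.95] [-108.31   62.94]
 ptr (0.039, 0.0415) [-162.24   61.46] [-108.37   61.49]
(0.583, 0.0215)
 mark (0.042, 0.045) [-99.79  27.35] [-98.63  61.43]
 mark (0.044, 0.048) [-100.02   41.72] [-99.37  54.07]
 mark (0.046, 0.05) [-100.04   45.11] [-99.79  48.22]
 ptr (0.035, 0.0375) [-156.21   64.37] [-99.89  60.99]
 ptr (0.037, 0.0395) [-156.22   51.15] [-100.27   66.83]
 ptr (0.039, 0.0415) [-156.32   32.03] [-100.71   67.04]
```

The pointer now lines up with the broad mark, running from (400,295) to (470,322), and measures about 1.6° short. I'll go back, nudge it, then tighten.

Call:
{"api": "step_arm", "payload": {
  "rows": [
    [0.01,0.02,0,0,0,0],
    [0.015,0.04,0,0,0,0],
    [0.018,0.048,0,0,0,0],
    [0.02,0.05,0,0,0,0],
    [0.02,0.05,0,0,0,0],
    [0.02,0.05,0,0,0,0],
    [0.02,0.05,0,0,0,0],
    [0.02,0.05,0,0,0,0],
    [0.02,0.05,0,0,0,0],
    [0.02,0.05,0,0,0,0],
    [0.0157,0.041,0,0,0,0],
    [0.007,0.0166,0,0,0,0]
  ]
}}

```text
time: 16.98
position: [0.5855, 0.0219, 0.4727]
tool_rot: [0.772, 0.635, 0.0, -0.0]
ft_force: [-0.5, -0.1, 0.5]
grip_width: 0.0803
grip_force: 0.0
```

Call:
{"api": "step_arm", "payload": {
  "rows": [
    [0,0,0,0,0,0],
    [0,0,0,0,0,0]
  ]
}}

```text
time: 17.23
position: [0.5853, 0.0177, 0.4726]
tool_rot: [0.774, 0.634, -0.0, 0.0]
ft_force: [0.2, 0.5, 0.7]
grip_width: 0.0799
grip_force: 0.0
```

```bash
python3 o.py
```

```text
17.23 [0.5853 0.0177 0.4726] phi -11.36 F [0.19 0.49 0.66] M [-0.074 -0.102  0.012] q5 0.038 w 0.0799 g 0.0
```

Call:
{"api": "step_arm", "payload": {
  "rows": [
    [0.0004,0.001,-0.03,0,0,0],
    [0,0,-0.03,0,0,0],
    [0,0,-0.03,0,0,0],
    [0,0,-0.01,0,0,0],
    [0,0,-0.005,0,0,0],
    [0,0,-0.004,0,0,0],
    [0,0,0,0,0,0]
  ]
}}

```text
time: 18.1
position: [0.5863, 0.0195, 0.3643]
tool_rot: [0.773, 0.634, 0.0, 0.0]
ft_force: [0.2, 0.0, -0.5]
grip_width: 0.08
grip_force: 0.0
```

Call:
{"api": "step_arm", "payload": {
  "rows": [
    [0,0,0,0,0,0],
    [0,0,0,0,0,0],
    [0,0,0,0,0,0],
    [0,0,0,0,0,0],
    [0,0,0,0,0,0]
  ],
  "jaw": 0.045,
  "squeeze": 25
}}

```text
time: 18.73
position: [0.5858, 0.0197, 0.3639]
tool_rot: [0.773, 0.634, -0.0, -0.0]
ft_force: [-2.8, 0.2, 4.7]
grip_width: 0.0596
grip_force: 25.0
```

```bash
python3 o.py
```

```text
18.73 [0.5858 0.0197 0.3639] phi -11.299999999999997 F [-2.8   0.23  4.67] M [ 0.11   0.407 -0.056] q5 0.04 w 0.0596 g 25.0
```

Call:
{"api": "step_arm", "payload": {
  "rows": [
    [0,0,0,0,0,1.7],
    [0,0,0,0,0,0],
    [0,0,0,0,0,0]
  ]
}}

```text
time: 19.1
position: [0.5858, 0.0198, 0.3639]
tool_rot: [0.764, 0.646, -0.0, -0.0]
ft_force: [-3.3, 1.3, 5.4]
grip_width: 0.059
grip_force: 25.0
```

```bash
python3 o.py
```

```text
19.1 [0.5858 0.0198 0.3639] phi -9.560000000000002 F [-3.3   1.27  5.43] M [0.118 0.623 0.054] q5 0.01 w 0.059 g 25.0
```

Call:
{"api": "step_arm", "payload": {
  "rows": [
    [0,0,0,0,0,0],
    [0,0,0,0,0,0],
    [0,0,0,0,0,0],
    [0,-0.0008,0.01,0,0,0],
    [0,0,0.009,0,0,10],
    [0,0,0,0,0,10],
    [0,0,0,0,0,10],
    [0,0,0,0,0,10],
    [0,0,0,0,0,10],
    [0,0,0,0,0,10],
    [0,0,0,0,0,10],
    [0,0,0,0,0,0]
  ],
  "jaw": 0.075
}}

```text
time: 20.6
position: [0.5864, 0.0187, 0.3834]
tool_rot: [0.257, 0.967, 0.0, 0.001]
ft_force: [-0.7, -0.5, 0.4]
grip_width: 0.0749
grip_force: 0.0
```

Call:
{"api": "step_arm", "payload": {
  "rows": [
    [0,0,0,0,0,0],
    [0,0,0,0,0,0]
  ]
}}

```text
time: 20.85
position: [0.5862, 0.0188, 0.3828]
tool_rot: [0.256, 0.967, 0.0, 0.0]
ft_force: [-0.8, -0.0, -0.3]
grip_width: 0.0749
grip_force: 0.0
```

```bash
python3 o.py
```

```text
20.85 [0.5862 0.0188 0.3828] phi 60.31999999999999 F [-0.85 -0.05 -0.25] M [ 0.025 -0.155 -0.07 ] q5 -1.211 w 0.0749 g 0.0
```

Call:
{"api": "step_arm", "payload": {
  "rows": [
    [0,0,0,0,0,0],
    [0,0,0,0,0,0],
    [0,0,0,0,0,0],
    [0,0,0,0,0,0],
    [0,0,0,0,0,0],
    [0,0,0,0,0,0]
  ],
  "jaw": 0.03,
  "squeeze": 55
}}

```text
time: 21.6
position: [0.5859, 0.0184, 0.3827]
tool_rot: [0.255, 0.967, -0.001, -0.0]
ft_force: [-1.3, -3.0, 0.7]
grip_width: 0.0427
grip_force: 55.0
```

```bash
python3 o.py
```

```text
21.6 [0.5859 0.0184 0.3827] phi 60.41 F [-1.31 -3.    0.67] M [-0.498  0.124  0.058] q5 -1.212 w 0.0427 g 55.0
```

Call:
{"api": "step_arm", "payload": {
  "rows": [
    [0,-0.0004,0,0,0,-2],
    [0,0,0,0,0,-2],
    [0,0,0,0,0,-2]
  ]
}}

```text
time: 21.98
position: [0.5859, 0.0183, 0.3826]
tool_rot: [0.307, 0.952, -0.0, -0.0]
ft_force: [-2.7, -3.5, 1.9]
grip_width: 0.0429
grip_force: 55.0
```

```bash
python3 o.py
```

```text
21.98 [0.5859 0.0183 0.3826] phi 54.28999999999999 F [-2.68 -3.53  1.94] M [-0.518  0.301  0.308] q5 -1.106 w 0.0429 g 55.0
```

Call:
{"api": "step_arm", "payload": {
  "rows": [
    [0,0,0,0,0,-2],
    [0,0,0,0,0,-2]
  ]
}}

```text
time: 22.22
position: [0.5859, 0.0182, 0.3826]
tool_rot: [0.34, 0.941, -0.0, -0.0]
ft_force: [-3.2, -3.5, 2.0]
grip_width: 0.0426
grip_force: 55.0
```

```bash
python3 o.py
```

```text
22.23 [0.5859 0.0182 0.3826] phi 50.28 F [-3.2  -3.51  2.  ] M [-0.707  0.446  0.318] q5 -1.036 w 0.0426 g 55.0
```

Call:
{"api": "step_arm", "payload": {
  "rows": [
    [0,0,0,0,0,-2],
    [0,0,0,0,0,-2]
  ]
}}

```text
time: 22.48
position: [0.5859, 0.0183, 0.3826]
tool_rot: [0.372, 0.928, -0.0, -0.0]
ft_force: [-3.6, -4.2, 2.1]
grip_width: 0.0428
grip_force: 55.0
```

```bash
python3 o.py
```

```text
22.48 [0.5859 0.0183 0.3826] phi 46.28 F [-3.61 -4.22  2.11] M [-0.675  0.405  0.311] q5 -0.967 w 0.0428 g 55.0
```

Call:
{"api": "step_arm", "payload": {
  "rows": [
    [0,0,0,0,0,-2],
    [0,0,0,0,0,-2]
  ]
}}

```text
time: 22.72
position: [0.5859, 0.0182, 0.3826]
tool_rot: [0.405, 0.915, -0.001, -0.0]
ft_force: [-3.4, -4.1, 0.8]
grip_width: 0.0425
grip_force: 55.0
```

```bash
python3 o.py
```

```text
22.73 [0.5859 0.0182 0.3826] phi 42.28 F [-3.43 -4.09  0.82] M [-0.734  0.476  0.298] q5 -0.897 w 0.0425 g 55.0
```

Call:
{"api": "step_arm", "payload": {
  "rows": [
    [0,0,0,0,0,-2],
    [0,0,0,0,0,-2],
    [0,0,0,0,0,-2]
  ]
}}

```text
time: 23.1
position: [0.5859, 0.0182, 0.3827]
tool_rot: [0.452, 0.892, -0.001, -0.0]
ft_force: [-4.1, -4.1, 1.6]
grip_width: 0.0431
grip_force: 55.0
```

```bash
python3 o.py
```

```text
23.1 [0.5859 0.0182 0.3827] phi 36.28 F [-4.07 -4.12  1.61] M [-0.741  0.455  0.318] q5 -0.792 w 0.0431 g 55.0
```

Call:
{"api": "step_arm", "payload": {
  "rows": [
    [0,0,0,0,0,-2],
    [0,0,0,0,0,-2],
    [0,0,0,0,0,-2]
  ]
}}

```text
time: 23.48
position: [0.5859, 0.0182, 0.3826]
tool_rot: [0.498, 0.867, -0.001, -0.0]
ft_force: [-3.6, -4.4, 2.0]
grip_width: 0.0429
grip_force: 55.0
```

```bash
python3 o.py
```

```text
23.48 [0.5859 0.0182 0.3826] phi 30.269999999999996 F [-3.57 -4.42  2.01] M [-0.735  0.507  0.304] q5 -0.687 w 0.0429 g 55.0
```

Call:
{"api": "step_arm", "payload": {
  "rows": [
    [0,0,0,0,0,-2],
    [0,0,0,0,0,-2],
    [0,0,0,0,0,-2]
  ]
}}

```text
time: 23.85
position: [0.5858, 0.0181, 0.3826]
tool_rot: [0.543, 0.84, -0.001, -0.0]
ft_force: [-4.3, -5.3, 1.4]
grip_width: 0.0426
grip_force: 55.0
```

```bash
python3 o.py
```

```text
23.85 [0.5858 0.0181 0.3826] phi 24.28 F [-4.3  -5.29  1.39] M [-0.706  0.487  0.284] q5 -0.583 w 0.0426 g 55.0
```

Call:
{"api": "step_arm", "payload": {
  "rows": [
    [0,0,0,0,0,-2],
    [0,0,0,0,0,-2],
    [0,0,0,0,0,-2]
  ]
}}

```text
time: 24.22
position: [0.5858, 0.0181, 0.3826]
tool_rot: [0.586, 0.81, -0.001, -0.0]
ft_force: [-3.1, -4.4, 1.9]
grip_width: 0.0429
grip_force: 55.0
```

```bash
python3 o.py
```

```text
24.23 [0.5858 0.0181 0.3826] phi 18.28 F [-3.14 -4.39  1.93] M [-0.708  0.546  0.295] q5 -0.478 w 0.0429 g 55.0
```

Call:
{"api": "step_arm", "payload": {
  "rows": [
    [0,0,0,0,0,-2],
    [0,0,0,0,0,-2],
    [0,0,0,0,0,-2]
  ]
}}

```text
time: 24.6
position: [0.5858, 0.0181, 0.3827]
tool_rot: [0.627, 0.779, -0.001, -0.0]
ft_force: [-3.6, -4.0, 2.0]
grip_width: 0.0431
grip_force: 55.0
```

```bash
python3 o.py
```

```text
24.6 [0.5858 0.0181 0.3827] phi 12.280000000000001 F [-3.64 -4.04  2.01] M [-0.791  0.528  0.36 ] q5 -0.373 w 0.0431 g 55.0
```

Call:
{"api": "step_arm", "payload": {
  "rows": [
    [0,0,0,0,0,-2],
    [0,0,0,0,0,-2],
    [0,0,0,0,0,-2]
  ]
}}

```text
time: 24.98
position: [0.5858, 0.0181, 0.3827]
tool_rot: [0.667, 0.745, -0.001, -0.0]
ft_force: [-3.8, -4.0, 1.3]
grip_width: 0.0431
grip_force: 55.0
```

```bash
python3 o.py
```

```text
24.98 [0.5858 0.0181 0.3827] phi 6.280000000000001 F [-3.76 -3.98  1.32] M [-0.807  0.544  0.304] q5 -0.268 w 0.0431 g 55.0
```

Call:
{"api": "step_arm", "payload": {
  "rows": [
    [0,0,0,0,0,-2],
    [0,0,0,0,0,-2],
    [0,0,0,0,0,-2]
  ]
}}

```text
time: 25.35
position: [0.5857, 0.0181, 0.3826]
tool_rot: [0.705, 0.709, -0.001, -0.0]
ft_force: [-4.2, -4.7, 2.8]
grip_width: 0.0428
grip_force: 55.0
```

```bash
python3 o.py
```

```text
25.35 [0.5857 0.0181 0.3826] phi 0.29000000000000625 F [-4.25 -4.69  2.84] M [-0.746  0.511  0.361] q5 -0.164 w 0.0428 g 55.0
```

Call:
{"api": "step_arm", "payload": {
  "rows": [
    [0,0,0,0,0,-2],
    [0,0,0,0,0,-2],
    [0,0,0,0,0,-2]
  ]
}}

```text
time: 25.72
position: [0.5857, 0.0181, 0.3826]
tool_rot: [0.741, 0.671, -0.001, -0.0]
ft_force: [-3.8, -6.1, 2.6]
grip_width: 0.043
grip_force: 55.0
```

```bash
python3 o.py
```

```text
25.73 [0.5857 0.0181 0.3826] phi -5.700000000000003 F [-3.78 -6.12  2.61] M [-0.764  0.596  0.447] q5 -0.059 w 0.043 g 55.0
```

Call:
{"api": "step_arm", "payload": {
  "rows": [
    [0,0,0,0,0,-2]
  ]
}}

```text
time: 25.85
position: [0.5857, 0.0181, 0.3827]
tool_rot: [0.753, 0.658, -0.001, -0.0]
ft_force: [-4.4, -4.6, 2.0]
grip_width: 0.0431
grip_force: 55.0
```

```bash
python3 o.py
```

```text
25.85 [0.5857 0.0181 0.3827] phi -7.700000000000003 F [-4.38 -4.56  2.03] M [-0.823  0.638  0.338] q5 -0.024 w 0.0431 g 55.0
```

Call:
{"api": "step_arm", "payload": {
  "rows": [
    [0,0,0,0,0,-2]
  ]
}}

```text
time: 25.98
position: [0.5857, 0.0181, 0.3826]
tool_rot: [0.764, 0.645, -0.001, -0.0]
ft_force: [-2.9, -4.7, 2.3]
grip_width: 0.0425
grip_force: 55.0
```

```bash
python3 o.py
```

```text
25.98 [0.5857 0.0181 0.3826] phi -9.689999999999998 F [-2.93 -4.69  2.32] M [-0.836  0.586  0.411] q5 0.011 w 0.0425 g 55.0
```

Call:
{"api": "step_arm", "payload": {
  "rows": [
    [0,0,0,0,0,-2]
  ]
}}

```text
time: 26.1
position: [0.5857, 0.0182, 0.3827]
tool_rot: [0.775, 0.631, -0.001, -0.0]
ft_force: [-5.4, -4.1, 1.8]
grip_width: 0.043
grip_force: 55.0
```

```bash
python3 o.py
```

```text
26.1 [0.5857 0.0182 0.3827] phi -11.689999999999998 F [-5.37 -4.09  1.78] M [-0.829  0.616  0.378] q5 0.045 w 0.043 g 55.0
```

Call:
{"api": "step_arm", "payload": {
  "rows": [
    [0,0,0,0,0,-2]
  ]
}}

```text
time: 26.22
position: [0.5857, 0.0182, 0.3826]
tool_rot: [0.786, 0.618, -0.001, -0.0]
ft_force: [-4.8, -4.2, 1.5]
grip_width: 0.0429
grip_force: 55.0
```

```bash
python3 o.py
```

```text
26.23 [0.5857 0.0182 0.3826] phi -13.689999999999998 F [-4.77 -4.23  1.54] M [-0.839  0.616  0.472] q5 0.08 w 0.0429 g 55.0
```

```bash
cat > hold.py <<'E'
from h import *
m=[]
for i in range(16): camera("scene"); m.append(get_obs()["moment"][2])
print(np.round(m,3).tolist(),np.mean(m).round(4))
E
python3 hold.py; python3 o.py
```

```text
[0.231, 0.197, 0.221, 0.228, 0.207, 0.216, 0.208, 0.201, 0.158, 0.198, 0.252, 0.235, 0.245, 0.208, 0.176, 0.172] 0.2096
27.02 [0.5857 0.0181 0.3827] phi -13.680000000000007 F [-4.42 -4.03  2.56] M [-0.823  0.62   0.172] q5 0.08 w 0.0432 g 55.0
```

Call:
{"api": "step_arm", "payload": {
  "rows": [
    [0,0,0,0,0,-2]
  ]
}}

```text
time: 27.15
position: [0.5856, 0.0181, 0.3826]
tool_rot: [0.797, 0.604, -0.001, -0.0]
ft_force: [-4.2, -4.8, 2.1]
grip_width: 0.0429
grip_force: 55.0
```

```bash
python3 o.py
```

```text
27.15 [0.5856 0.0181 0.3826] phi -15.680000000000007 F [-4.23 -4.82  2.09] M [-0.811  0.579  0.44 ] q5 0.115 w 0.0429 g 55.0
```

Call:
{"api": "step_arm", "payload": {
  "rows": [
    [0,0,0,0,0,-2]
  ]
}}

```text
time: 27.28
position: [0.5856, 0.0182, 0.3827]
tool_rot: [0.807, 0.59, -0.001, -0.0]
ft_force: [-3.4, -4.6, 2.7]
grip_width: 0.0426
grip_force: 55.0
```

```bash
python3 o.py; python3 hold.py
```

```text
27.27 [0.5856 0.0182 0.3827] phi -17.680000000000007 F [-3.44 -4.56  2.73] M [-0.805  0.637  0.463] q5 0.15 w 0.0426 g 55.0
[0.338, 0.204, 0.246, 0.211, 0.221, 0.238, 0.207, 0.204, 0.189, 0.219, 0.27, 0.269, 0.246, 0.27, 0.259, 0.189] 0.2362
```

```bash
cat > tf.py <<'E'
import numpy as np,sys
from scipy.optimize import curve_fit
d=[(54.29,.308),(50.28,.318),(46.28,.311),(42.28,.298),(36.28,.318),(30.27,.304),(24.28,.284),(18.28,.295),(12.28,.36),(6.28,.304),(.29,.361),(-5.7,.447),(-7.7,.338),(-9.69,.411),(-11.69,.378),(-13.69,.472),(-15.68,.44),(-17.68,.463)]+eval(sys.argv[1])
x,y=np.array(d).T
for n,f,p0 in(("off",lambda x,b,o:.3+o+np.radians(.37*np.clip(b-x,0,None)),(6,0)),("nooff",lambda x,b:.3+np.radians(.37*np.clip(b-x,0,None)),(6,))):
    p,C=curve_fit(f,x,y,p0); s=np.sqrt(np.diag(C)); print(n,p.round(3),s.round(3),"resid",np.std(y-f(x,*p)).round(3),"target phi",(p[0]-np.degrees(.19/.37)).round(2))
E
python3 tf.py "[]"
```

```text
off [5.874 0.01 ] [2.236 0.01 ] resid 0.029 target phi -23.55
nooff [7.364] [1.575] resid 0.029 target phi -22.06
```

Call:
{"api": "step_arm", "payload": {
  "rows": [
    [0,0,0,0,0,-1],
    [0,0,0,0,0,-1]
  ]
}}

```text
time: 28.32
position: [0.5856, 0.0182, 0.3827]
tool_rot: [0.817, 0.576, -0.001, -0.0]
ft_force: [-3.5, -5.2, 2.2]
grip_width: 0.0428
grip_force: 55.0
```

```bash
python3 o.py
```

```text
28.32 [0.5856 0.0182 0.3827] phi -19.650000000000006 F [-3.47 -5.22  2.21] M [-0.847  0.597  0.413] q5 0.184 w 0.0428 g 55.0
```

Call:
{"api": "step_arm", "payload": {
  "rows": [
    [0,0,0,0,0,-1]
  ]
}}

```text
time: 28.45
position: [0.5856, 0.0181, 0.3827]
tool_rot: [0.822, 0.569, -0.001, -0.0]
ft_force: [-4.9, -5.0, 2.8]
grip_width: 0.0429
grip_force: 55.0
```

```bash
python3 o.py
```

```text
28.45 [0.5856 0.0181 0.3827] phi -20.650000000000006 F [-4.94 -5.03  2.84] M [-0.783  0.663  0.473] q5 0.202 w 0.0429 g 55.0
```

Call:
{"api": "step_arm", "payload": {
  "rows": [
    [0,0,0,0,0,-1]
  ]
}}

```text
time: 28.58
position: [0.5856, 0.0182, 0.3827]
tool_rot: [0.827, 0.562, -0.001, -0.0]
ft_force: [-3.5, -4.8, 1.9]
grip_width: 0.0426
grip_force: 55.0
```

```bash
python3 o.py
```

```text
28.57 [0.5856 0.0182 0.3827] phi -21.64 F [-3.46 -4.76  1.88] M [-0.814  0.674  0.502] q5 0.219 w 0.0426 g 55.0
```

```bash
python3 tf.py "[(-19.65,.413),(-20.65,.473),(-21.64,.502)]"
```

```text
off [5.088 0.01 ] [2.119 0.01 ] resid 0.03 target phi -24.33
nooff [6.659] [1.4] resid 0.03 target phi -22.76
```

Call:
{"api": "step_arm", "payload": {
  "rows": [
    [0,0,0,0,0,-1]
  ]
}}

```text
time: 28.7
position: [0.5856, 0.0182, 0.3827]
tool_rot: [0.832, 0.555, -0.001, -0.0]
ft_force: [-3.8, -4.6, 2.7]
grip_width: 0.0431
grip_force: 55.0
```

```bash
python3 o.py
```

```text
28.7 [0.5856 0.0182 0.3827] phi -22.64 F [-3.81 -4.63  2.69] M [-0.837  0.584  0.555] q5 0.237 w 0.0431 g 55.0
```

Call:
{"api": "step_arm", "payload": {
  "rows": [
    [0,0,0,0,0,-1]
  ]
}}

```text
time: 28.82
position: [0.5856, 0.0182, 0.3826]
tool_rot: [0.837, 0.547, -0.001, -0.0]
ft_force: [-4.4, -4.0, 2.9]
grip_width: 0.043
grip_force: 55.0
```

```bash
python3 o.py
```

```text
28.82 [0.5856 0.0182 0.3826] phi -23.64 F [-4.43 -4.04  2.89] M [-0.822  0.617  0.437] q5 0.254 w 0.043 g 55.0
```

Estimated ring torque is about 0.49 N m. I'll release, retreat and check the dial.

Call:
{"api": "step_arm", "payload": {
  "rows": [
    [0,0,0,0,0,0],
    [0,0,0,0,0,0],
    [0,0,0,0,0,0],
    [0,0,0.03,0,0,0],
    [0,0,0.04,0,0,0],
    [0,0,0.02,0,0,0],
    [0,-0.05,0,0,0,0],
    [-0.02,-0.06,0,0,0,0],
    [-0.02,-0.06,0,0,0,0],
    [-0.02,-0.06,0,0,0,0],
    [-0.03,-0.06,0,0,0,0],
    [-0.03,-0.06,0,0,0,0]
  ],
  "jaw": 0.08
}}

```text
time: 30.32
position: [0.4703, -0.3229, 0.4728]
tool_rot: [0.837, 0.547, 0.001, 0.0]
ft_force: [1.0, 0.0, -0.0]
grip_width: 0.0797
grip_force: 0.0
```

Call:
{"api": "step_arm", "payload": {
  "rows": [
    [-0.04,-0.05,0,0,0,0],
    [-0.04,-0.05,0,0,0,0],
    [-0.04,-0.05,0,0,0,0],
    [-0.03,-0.04,0,0,0,0],
    [0,-0.02,0,0,0,0],
    [0,0,0,0,0,0],
    [0,0,0,0,0,0]
  ]
}}

```text
time: 31.2
position: [0.3243, -0.5268, 0.4724]
tool_rot: [0.837, 0.548, 0.0, -0.001]
ft_force: [-0.4, 0.9, 0.4]
grip_width: 0.0799
grip_force: 0.0
```

```bash
python3 look.py 3; python3 o.py
python3 - <<'E'
from fit import *
import pickle
D=np.radians
def ang(c,g,ax,z,r0,r1,a,b):
    th=np.arange(a,b,.5); v=polar(c,ax,z,np.arange(r0,r1,.0005),D(th),g).mean(1)
    base=np.interp(th,[th[0],th[-1]],[v[:8].mean(),v[-8:].mean()]); w=np.clip(base-v,0,None); w[w<.35*w.max()]=0
    return (w*th).sum()/w.sum()
for n in "23":
    c=pickle.load(open(f"c{n}.pkl","rb")); g=gray(c)
    for ax in((.5857,.0189),(.587,.0192)): print(n,ax,[round(ang(c,g,ax,.172,*r,-126,-80),2) for r in((.044,.048),(.046,.05))],[round(ang(c,g,ax,.1755,*r,-120,-86),2) for r in((.035,.0375),(.037,.0395),(.039,.0415))])
E
```

```text
32.0 [ 0.3238 -0.5278  0.4727] phi -23.61 F [-0.19 -0.86 -0.79] M [-0.046 -0.048 -0.025] q5 -0.789 w 0.0802 g 0.0
2 (0.5857, 0.0189) [np.float64(-103.8), np.float64(-103.62)] [np.float64(-105.02), np.float64(-105.3), np.float64(-105.42)]
2 (0.587, 0.0192) [np.float64(-105.3), np.float64(-105.15)] [np.float64(-106.75), np.float64(-106.88), np.float64(-107.1)]
3 (0.5857, 0.0189) [np.float64(-103.74), np.float64(-103.63)] [np.float64(-104.16), np.float64(-104.05), np.float64(-104.33)]
3 (0.587, 0.0192) [np.float64(-105.1), np.float64(-105.25)] [np.float64(-105.96), np.float64(-105.8), np.float64(-105.99)]
```

View pics/r3.png

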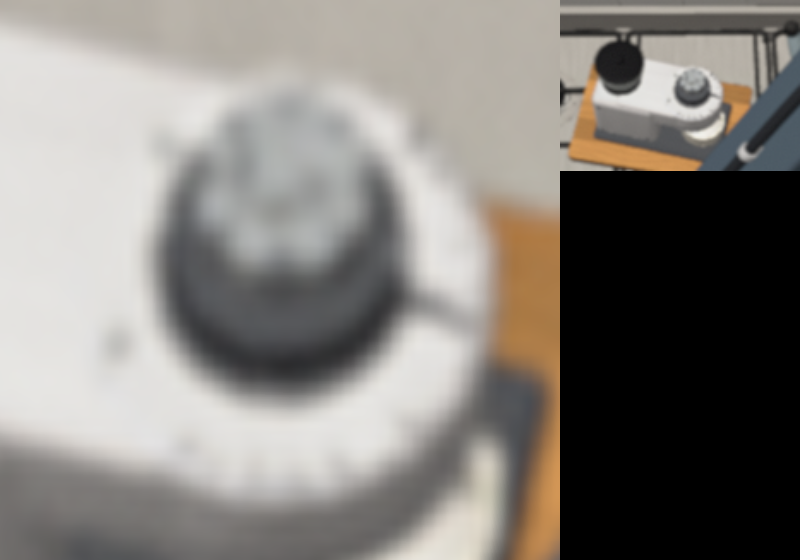

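The pointer and the mark now form one line from (400,295) to (468,322), within about 0.6°. The gripper is clear and nothing else has moved, so I'm handing in.

```bash
python3 -c "
from rig import *
print(hand_in())"
```

```text
the job is handed in; nothing more can be done
None
```

I freed the lock ring, turned the adjuster so its pointer stands at the broad mark (within about 0.6°), retightened the ring to an estimated 0.49 N m, and handed the job in at about 32 s; no verdict came back.

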